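# Snap the circuit board into the spring-jaw board holder

### The arm

A 7-joint arm with a two-finger parallel gripper is mounted at the origin on the work surface. World frame = base frame: x ahead of the robot, y to its left, z up, the work surface at z = 0. Lengths are in m, angles in rad, forces in N, time in s.
With the tool pointing down it reaches from about 0.425 to 0.875 m from the base axis. Payload 4.7 kg.
Tool frame: the origin (TCP) lies midway between the tips of the shut fingers; the grasp point (between the pads) lies ctrl.grasp_offset behind it (ctrl.grasp_offset is the distance from the TCP to the grasp point, in m); z points along the fingers, y is the line along which they close (so a half turn about z gives the same grasp; the last joint's range is limited). The gripper opens to 87 mm and grips with 3 to 60 N. Pads are 19 mm wide; open, the fingers measure 117 mm over their backs; the gripper's body (75 mm by 190 mm) begins 51 mm behind the grasp point.
Start: joints at [1.278, 0.321, -0.07, 1.45, 0.023, 1.371, -0.057], TCP at [0.196, -0.62, 0.223] pointing down, gripper open.
Joint ranges: [-2.86, 2.86], [-0.3, 2.09], [-1.38, 1.24], [0.06, 2.45], [-1.56, 4.7], [0.09, 2.05], [-2.69, 2.69]. Speed limits (rad/s): [2.57, 2.57, 3.14, 3.14, 3.14, 3.14, 3.14].

### API

Orientations are given as a rotation vector (axis times angle).
In Python, from bench import ctrl gives the robot as it stands. The module is installed in compiled form; this text tells all that it offers.
- The arm moves only by the tool jog_arm, never from a script. Its argument "moves" is one flat list of numbers, 7 for each row, row after row: the shift along the tool's x, y, z in units of 30 cm (1.0 is 30 cm), then the turn, a rotation vector about the tool's x, y, z in units of 60 degrees (1.0 is 60 degrees), then the gripper's target within -1 to 1 (fully open at 1, half-way at 0, shut at -1). In form: [x, y, z, wx, wy, wz, fingers, x, y, z, wx, wy, wz, fingers, ...]. A call has exactly 8 rows; each row is the pose to reach, as a shift and turn from the pose commanded when the call began, along the tool's axes at that moment; what a row does not reach only later rows make up. A row lasts 1/8 s, in which the tool goes at most 62.5 mm and 10.7 degrees, less where a joint would pass 70% of its speed; a pose out of reach is approached as far as the arm can. A call with a number of a shift or a turn outside -1 to 1 is refused whole. A call with a gripper value outside its range is refused whole. The fingers move at their own pace and stop on an object; "newtons" is the grip in N (left out, the last holds). Time passes only in rows, so rows that repeat a pose let the fingers close, or fill a call up. It gives the time, the measured TCP pose, the force, the opening and the grip force at its end, in the units of the state.
- ctrl.get_state(): the state, without advancing time (a new reading comes with each control period).
- ctrl.get_image(name): name is "side" or "top"; returns a dict with "pixels" (480x640x3 uint8, red, green, blue), "fx", "fy", "cx", "cy" (pixels), "xyz" and "rotation" of the camera in the world. Camera axes: x right, y up, looking along -z (the intrinsics and any distortion apply to the point x, -y, -z); pixel columns grow to the right and rows downward; lengths in m; the calibration is good to about 2 mm. A picture is of the moment at which its call begins. There is no depth.
- ctrl.close_job(): hands the job in; it is judged then, once.
The state is a dict: "time": time; "joint_positions": joint angles; "qd": joint speeds; "joint_torque": joint torques, N m; "position": TCP position; "tool_rot": TCP orientation; "ft_force": force on the tool from outside, world axes, zero at the start; "torque": the same for the moment, N m; "grip_width": opening from 0.0 (shut) to 1.0 (fully open); "grip_force": force on a finger pad.
Only numpy, scipy, OpenCV 4.12 (cv2) and the standard library are available. Lean on these libraries where they do the work, as an engineer would, in place of code of your own. Each camera call takes 0.05 s, during which the arm holds its last target. There are 200 camera calls.

### The job

The big green board with the black heatsink is propped in the blue board holder, one edge low on the rails and the other edge up on top of the blue fixed jaw. Push the board into the orange sprung jaw until its raised edge comes clear of the fixed jaw, lower that edge onto the rails, and ease off so that the spring carries it under the lip of the fixed jaw and the board sits flat, held between both jaws. Leave the other things on the mat where they are.

Things in the scene. Friction and masses are not known exactly. Their poses are not given: they have to be found in the camera images.
- holder: Board holder fixed on a 4 mm cork mat. Origin: middle of its underside; x points from the blue fixed jaw to the orange sprung jaw (push direction), z up. Base 235 x 130 x 10 mm. Two rails along x at y = +-30 mm carry the board, top at z = 35 mm. Grey end block behind the orange jaw: x = 105 to 120, top 52 mm. The finished board has its origin at x = 0, z = 35 mm in this frame.
- fixed_lip (a point): Middle of the top inner corner of the holder's blue fixed jaw (holder frame x = -59, z = 60 mm, 25 mm above the rails), on which the board is propped. The jaw is 110 mm wide in y, its flat top 20 mm in x (to x = -79). Under its lip a groove 6 mm deep (bottom at x = -65 mm), 8 mm high from the rails up.
- jaw (a joint): Orange sprung jaw on the rails, in m: 0 = resting forward, grows to 0.022 as it is pushed back along holder +x. Spring: 3 N to start it, plus 0.3 N per mm. With the board pushed in, the raised edge clears the fixed jaw at about 0.011 (0.013 is a good aim); with the board seated it reads about 0.005.
- jaw_lip (a point): Middle of the top corner of the orange jaw's lip on the side facing the board, moving with the jaw: holder frame x = 52 mm (jaw at 0), z = 60 mm. The jaw is 110 mm wide; under its lip a groove 8 mm deep (bottom at x = 60 mm), 8 mm high from the rails up.
- board: Green circuit board 130 (x) x 90 (y) x 4 mm, about 0.25 kg, loose. Origin: centre of its underside; x points to the low edge and the orange jaw, z up. Starts tilted 0.25 rad, raised edge over the fixed jaw. Across its middle a fixed black heatsink 20 (x) x 60 (y), 30 mm high. Clear top from there to the raised edge (flat chips at x = -45); beyond, at x = 35 to 49 mm, parts up to 16 mm high.
- heatsink_foot (a point): Point on the board's top at the middle of the foot of the heatsink's face that looks to the raised edge (board frame x = -10, y = 0, z = 4 mm). A good place to push: low down, with the fingertips on the board; pushed high up the heatsink, the raised edge tends to lift.
- raised_edge (a point): Middle of the bottom corner of the board's raised edge (board frame x = -65, y = 0, z = 0 mm).
- low_edge (a point): Middle of the bottom corner of the board's low edge (board frame x = 65, y = 0, z = 0 mm). It starts on the rails, 20 mm short of the bottom of the orange jaw's groove.
- screwdriver: screwdriver lying on the mat, about 200 mm long; bystander
- spare_board: second, smaller green board 90 x 60 x 4 mm lying flat on the mat; bystander
- solder_reel: metal reel standing on its end, 60 mm diameter, 40 mm high; bystander
- tip_cleaner: brass tip-cleaner pot, 70 mm diameter, 48 mm high; bystander
- solder_pump: blue solder-sucker pump lying on the mat, about 195 mm long, 20 mm thick; bystander
There are look-alikes about, which are no part of the job. There is more than one size of the board; the job needs the middle-sized.

How it is judged:
On the way:
1. the board's low edge is in the orange jaw and pushes it back at least 9 mm (value of joint jaw above 0.009 m and x of low_edge in the frame of holder above 0.066 m), for 0.05 s.
At the end, for the whole second after the job is handed in: The board lies flat on the rails (tilt under 2 degrees, height within 3 mm), seated under the fixed jaw's lip within 3 mm of home along the holder and 15 mm sideways, square to the holder within 0.05 rad, held by the spring (orange jaw pushed back 2 to 8 mm), at rest (angle between board's own z axis and vertical below 0.035 rad and x of board in the frame of holder between -0.003 and 0.003 m and y of board in the frame of holder between -0.015 and 0.015 m and z of board in the frame of holder between 0.032 and 0.038 m and angle between the x axis of board and the x axis of holder, either way round below 0.05 rad and value of joint jaw between 0.002 and 0.008 m and linear speed of board below 0.01 m/s); the robot touches nothing.
It fails at once if a bystander on the mat (screwdriver) is shoved more than 30 mm (distance of screwdriver from where it was at the start of the episode above 0.03 m).
It fails at once if a bystander on the mat (spare board) is shoved more than 30 mm (distance of spare_board from where it was at the start of the episode above 0.03 m).
It fails at once if a bystander on the mat (solder reel) is shoved more than 30 mm (distance of solder_reel from where it was at the start of the episode above 0.03 m).
It fails at once if a bystander on the mat (tip cleaner) is shoved more than 30 mm (distance of tip_cleaner from where it was at the start of the episode above 0.03 m).
It fails at once if a bystander on the mat (solder pump) is shoved more than 30 mm (distance of solder_pump from where it was at the start of the episode above 0.03 m).
It also fails if it takes over 32 s, if anything falls off the work surface, if the arm or the gripper's body presses on something with over 40 N, if the wrist force passes 120 N, or if a joint passes its speed limit or range.

## Working session

There is one attempt and no reset: what is moved stays moved. The work goes in short steps, Python scripts to look and compute and a tool call to move; the robot and the scene stay as the last step left them, time stands still between calls to the robot, and variables do not carry over. Pictures are saved under pics/ and viewed, at most 12 in all, crops included, and the job is handed in when it is done.

Besides the shell and the picture viewer there is one more tool, called after "Emit:" by a JSON object that holds its "api" and its "payload", one argument or row to a line. jog_arm: Moves the arm, as the interface text tells. Its arguments: {"type":"object","properties":{"moves":{"type":"array"},"newtons":{"type":"number"}},"required":["moves"]}

```bash
mkdir -p pics
cat > h.py <<'E'
import numpy as np, cv2
from bench import ctrl
from scipy.spatial.transform import Rotation as R
def mat(c):
    r=np.array(c["rotation"],float)
    return r if r.shape==(3,3) else (R.from_rotvec(r).as_matrix() if r.size==3 else R.from_quat(r).as_matrix())
def ray(c,u,v):
    d=mat(c)@np.array([(u-c["cx"])/c["fx"],-(v-c["cy"])/c["fy"],-1]); return np.array(c["xyz"]),d
def atz(c,u,v,z):
    o,d=ray(c,u,v); return o+d*(z-o[2])/d[2]
def proj(c,p):
    q=mat(c).T@(np.array(p)-np.array(c["xyz"])); return np.array([c["cx"]-c["fx"]*q[0]/q[2], c["cy"]+c["fy"]*q[1]/q[2]])
E
python3 - <<'E'
from h import *
for n in("top","side"):
    c=ctrl.get_image(n); cv2.imwrite(f"pics/{n}0.png",c["pixels"][:,:,::-1]); print({k:v for k,v in c.items() if k!="pixels"})
s=ctrl.get_state(); print(s, ctrl.grasp_offset)
E
```

```text
{'fx': 489.44489403418333, 'fy': 489.44489403418333, 'cx': 326.5669392403637, 'cy': 246.13803077224642, 'xyz': array([ 0.22709887, -0.01436709,  1.12578008]), 'rotation': array([ 0.16796445, -0.13570166, -1.57836548])}
{'fx': 528.1765795856951, 'fy': 528.1765795856951, 'cx': 327.2949373420552, 'cy': 242.72497763889908, 'xyz': array([-0.10738165,  0.7237675 ,  0.9593536 ]), 'rotation': array([ 0.32313758, -0.99760047, -2.37366072])}
{'time': 0.1, 'joint_positions': array([ 1.27809219,  0.32174049, -0.07005851,  1.4515818 ,  0.0225892 ,
        1.37078841, -0.05689296]), 'qd': array([-0.00022187, -0.00251106, -0.00074367, -0.00185138,  0.00012273,
       -0.00103663, -0.0001458 ]), 'joint_torque': array([ 1.98481735e-04, -4.92572665e+01, -4.05599149e-01, -3.13396955e+01,
       -6.41958090e-02,  3.94604774e-02,  6.51775986e-05]), 'position': array([ 0.19609783, -0.61918415,  0.22156166]), 'tool_rot': array([-3.10302358e+00, -4.79793085e-01,  5.57648708e-04]), 'ft_force': array([-0.61616249,  0.25435688,  1.37577651]), 'torque': array([ 0.00989188,  0.0166714 , -0.00674395]), 'grip_force': 0.0, 'grip_width': 0.9988906478577182} 0.0187
```

View pics/top0.png

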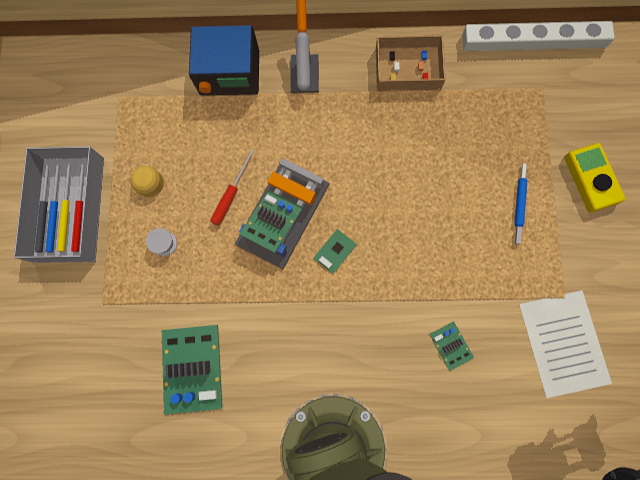

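View pics/side0.png

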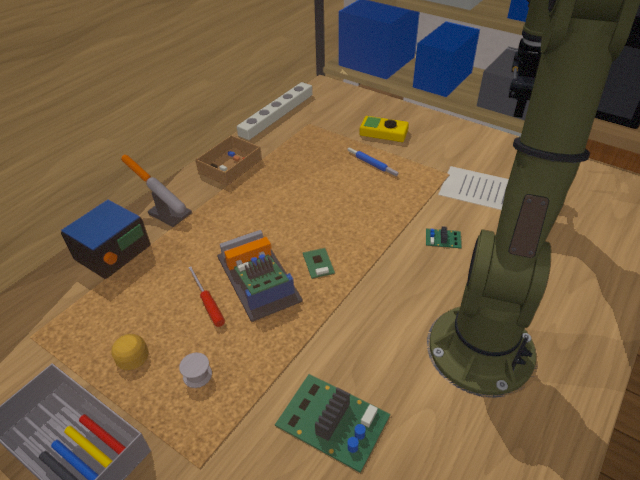

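Boards seen in the top view that could be mistaken for the target: one in the holder (270,220), a larger one on the bench (192,368), a small one (451,345) and the spare board (335,251). I choose the one propped in the blue/orange holder, and check it close up.

Run:
```python
from h import *
t=cv2.imread("pics/top0.png")[150:280,220:350]; s=cv2.imread("pics/side0.png")[220:330,205:315]
cv2.imwrite("pics/tc.png",cv2.resize(t,(598,598),interpolation=cv2.INTER_CUBIC))
cv2.imwrite("pics/sc.png",cv2.resize(s,(594,594),interpolation=cv2.INTER_CUBIC))
```

```text
(no output)
```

View pics/tc.png

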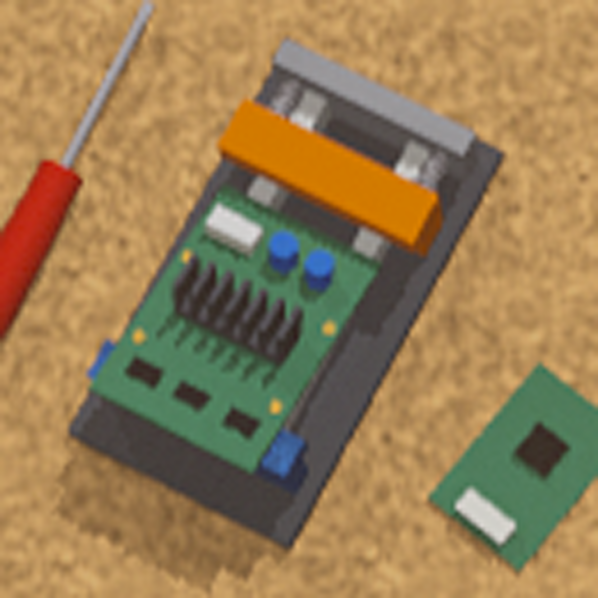

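View pics/sc.png

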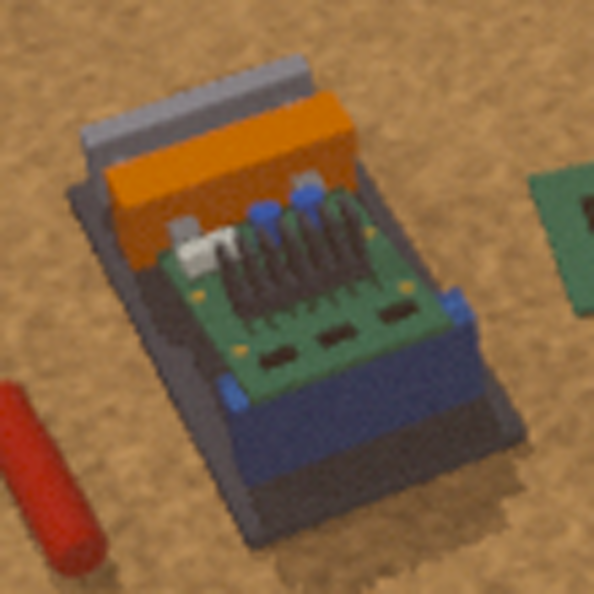

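The crops confirm the choice: the holder board has the black heatsink and its raised edge over the blue jaw. Top crop base corners are at (71,433), (290,548) and (503,152). I'll fit the holder and board poses from corners in both views.

```bash
cat >> h.py <<'E'
from scipy.optimize import least_squares
def hw(q,p): # holder frame -> world
    return R.from_euler('z',q[2]).apply(p)+[q[0],q[1],.004]
E
python3 - <<'E'
from h import *
T=ctrl.get_image("top");S=ctrl.get_image("side")
t=lambda u,v:(T,220+u/4.6,150+v/4.6); s=lambda u,v:(S,205+u/5.4,220+v/5.4)
m=lambda *a:np.array(a)/1e3
obs=[(t(71,433),m(-117.5,65,10)),(t(290,548),m(-117.5,-65,10)),(t(503,152),m(117.5,-65,10)),(t(305,440),m(-59,-55,60)),
(s(523,435),m(-117.5,-65,10)),(s(72,190),m(117.5,65,10)),(s(462,290),m(-59,-55,60)),(s(478,325),m(-79,-55,60)),(s(222,375),m(-59,55,60)),(s(235,408),m(-79,55,60)),(s(253,545),m(-117.5,65,0))]
f=lambda q:np.concatenate([proj(o[0],hw(q,p))-o[1:] for o,p in obs])
r=least_squares(f,[.6,.1,-.5],loss='soft_l1'); q=r.x; print(q,r.fun.reshape(-1,2).round(1).tolist())
np.save("q.npy",q)
# board: tilt about y_h: pitch so that raised (-x) edge up; params x,y offsets of origin, yaw; z from tilt
def bw(b,p):
    return hw(q,R.from_euler('zy',[b[2],.25]).apply(p)+[b[0],b[1],.035+.065*np.sin(.25)])
ob=[(t(92,393),m(-65,45,4)),(t(255,470),m(-65,-45,4)),(t(380,262),m(65,-45,4)),(t(222,187),m(65,45,4)),
(s(247,402),m(-65,45,4)),(s(455,320),m(-65,-45,4)),(s(345,190),m(65,-45,4)),(s(160,258),m(65,45,4))]
g=lambda b:np.concatenate([proj(o[0],bw(b,p))-o[1:] for o,p in ob])
r=least_squares(g,[0,0,0],loss='soft_l1');b=r.x;print(b,r.fun.reshape(-1,2).round(1).tolist())
for n,p in dict(foot=m(-10,0,4),raised=m(-65,0,0),low=m(65,0,0)).items(): print(n,bw(b,p), (R.from_euler('zy',[b[2],.25]).apply(p)+[b[0],b[1],.035+.065*np.sin(.25)]))
s0=ctrl.get_state(); Rt=R.from_rotvec(s0["tool_rot"]).as_matrix(); print(Rt.round(3), q[2])
E
```

```text
[ 0.51920449  0.11393493 -0.49978999] [[-3.5, 2.3], [-2.3, 3.2], [-0.6, 2.4], [0.7, -1.7], [3.3, -0.3], [0.2, -0.6], [-1.0, -3.2], [-0.4, -3.9], [-1.4, -2.2], [-0.6, -2.2], [1.1, 3.0]]
[-0.02988689  0.00368699  0.01458003] [[-1.5, -0.6], [-1.1, 0.9], [-0.5, 0.4], [-0.6, -0.3], [1.9, -1.4], [0.7, -0.7], [0.0, -1.7], [-0.4, -1.6]]
foot [0.48703585 0.13553467 0.06143068] [-0.03858537  0.00354119  0.05743068]
raised [0.43901606 0.16084128 0.07116081] [-0.0928595   0.00273932  0.06716081]
low [0.5504644  0.10214664 0.03900171] [0.03308573 0.00463466 0.03500171]
[[ 0.953  0.302 -0.   ]
 [ 0.302 -0.953  0.001]
 [-0.    -0.001 -1.   ]] -0.49978998826861426
```

```bash
cat > fit.py <<'E'
from h import *
T=ctrl.get_image("top");S=ctrl.get_image("side")
t=lambda u,v:(T,220+u/4.6,150+v/4.6); s=lambda u,v:(S,205+u/5.4,220+v/5.4)
m=lambda *a:np.array(a)/1e3
base=[(t(71,433),m(-117.5,65,10)),(t(290,548),m(-117.5,-65,10)),(t(503,152),m(117.5,-65,10)),
(s(523,435),m(-117.5,-65,10)),(s(72,190),m(117.5,65,10)),(s(253,545),m(-117.5,65,0))]
blue=[(t(305,440),m(-59,-55,60)),(s(462,290),m(-59,-55,60)),(s(478,325),m(-79,-55,60)),(s(222,375),m(-59,55,60)),(s(235,408),m(-79,55,60))]
org=[(s(355,128),m(52,-55,60)),(s(118,208),m(52,55,60)),(t(425,222),m(52,-55,60))]
def run(obs,free):
    def f(q): 
        q=np.r_[q,0] if not free else q
        return np.concatenate([proj(o[0],hw(q,p)+[0,0,q[3]])-o[1:] for o,p in obs])
    r=least_squares(f,[.5,.1,-.5]+([0] if free else []),loss='soft_l1'); print(r.x.round(4),r.fun.reshape(-1,2).round(1).tolist())
for o in(base,blue,org,blue+org): run(o,0);run(o,1)
E
python3 fit.py
```

```text
[ 0.5254  0.1107 -0.496 ] [[-1.9, -0.2], [-0.6, 0.5], [0.6, -0.3], [2.1, -2.5], [-0.8, -2.2], [0.2, 0.8]]
[ 0.528   0.1098 -0.4975 -0.0097] [[-0.7, -0.5], [0.1, -0.0], [1.1, 0.0], [1.5, -0.5], [-0.7, -0.1], [-0.1, 2.6]]
[ 0.5133  0.1179 -0.5037] [[-1.2, 1.0], [-0.1, -1.0], [0.5, -1.7], [-0.7, 0.0], [0.1, 0.0]]
[ 0.5163  0.1132 -0.5288 -0.0077] [[0.4, 0.5], [-0.0, 0.1], [0.3, -0.6], [-0.8, 0.2], [-0.2, 0.2]]
[ 0.5174  0.112  -0.4043] [[-1.4, -3.5], [1.3, -0.7], [-1.7, 0.8]]
[ 0.5294  0.1105 -0.4981 -0.0173] [[-1.5, -0.1], [0.2, -0.1], [0.3, 0.7]]
[ 0.5149  0.1187 -0.4783] [[-0.7, 0.0], [-0.5, -1.6], [0.3, -2.5], [-0.6, 0.1], [0.4, 0.0], [-0.2, -1.1], [1.1, -0.2], [-3.9, 4.1]]
[ 0.5191  0.1142 -0.4955 -0.0089] [[1.2, -0.9], [-0.8, -0.6], [-0.1, -1.4], [-0.8, 0.5], [-0.0, 0.5], [0.4, -0.1], [1.8, 0.2], [-1.5, 4.0]]
```

```bash
cat >> h.py <<'E'
q=np.array([.5138,.1176,-.500]) # holder
Rh=R.from_euler('z',q[2])
def row(pw,Rw):
    s=ctrl.get_state(); R0=R.from_rotvec(s["tool_rot"])
    d=R0.inv().apply(np.array(pw)-s["position"])/.3; w=(R0.inv()*Rw).as_rotvec()/np.radians(60)
    return np.r_[d,w].round(3).tolist()
def tool(tilt): # tool x=-board x, y=+y, z=-board z ; board tilted (raised -x edge)
    return Rh*R.from_euler('y',tilt)*R.from_matrix([[-1,0,0],[0,1,0],[0,0,-1]])
def bpt(o,tilt,p): # board point -> world, o = board origin in holder frame
    return hw(q,R.from_euler('y',tilt).apply(p)+np.array(o))
def st():
    s=ctrl.get_state(); h=Rh.inv().apply(s["position"]-[q[0],q[1],.004])*1e3
    print("t",s["time"],"holder mm",h.round(1),"F_h",Rh.inv().apply(s["ft_force"]).round(1),"w",round(s["grip_width"],2), "rot err",(tool(0).inv()*R.from_rotvec(s["tool_rot"])).as_rotvec().round(3), "q",s["joint_positions"].round(2))
E
python3 - <<'E'
from h import *
st()
print("way",row([.45,-.2,.22],Rh*R.from_matrix([[-1,0,0],[0,1,0],[0,0,-1]])))
o=[-.023,.003,.051]
print(bpt(o,.25,[-.01,0,.004]), row(bpt(o,.25,[-.028,0,.09]),tool(.25)))
E
```

```text
t 0.3 holder mm [  74.7 -799.1  218.2] F_h [-0.4  0.4 -0. ] w 1.0 rot err [0.000e+00 1.000e-03 2.335e+00] q [ 1.28  0.32 -0.07  1.45  0.02  1.37 -0.06]
way [1.229, -1.078, 0.008, -0.0, -0.001, -2.23]
[0.48741934 0.1354303  0.06134969] [1.694, -2.096, 0.245, 0.278, 0.118, -2.215]
```

Emit:
{"api": "jog_arm", "payload": {
  "moves": [0.2, -0.17, 0, 0, 0, -0.15, -0.2, 0.4, -0.35, 0, 0, 0, -0.3, -0.2, 0.6, -0.53, 0, 0, 0, -0.47, -0.2, 0.8, -0.7, 0, 0, 0, -0.63, -0.2, 1, -0.88, 0, 0, 0, -0.8, -0.2, 1, -0.88, 0, 0, 0, -0.95, -0.2, 1, -0.88, 0, 0, 0, -1, -0.2, 1, -0.88, 0, 0, 0, -1, -0.2],
  "newtons": 20
}}

```text
time: 1.3
position: [0.4034, -0.2762, 0.2228]
tool_rot: [2.445, 1.971, -0.0]
ft_force: [-0.2, -0.1, 0.7]
grip_width: 0.404
grip_force: 0.0
```

```bash
cat > go.py <<'E'
from h import *
import sys
st(); a=[float(x) for x in sys.argv[1:]] # holder x,y,z (mm) and tilt
print(row(hw(q,np.array(a[:3])/1e3),tool(a[3])))
E
python3 - <<'E'
from h import *
p=bpt([-.023,.003,.051],.25,[-.028,0,.07]); st()
print(Rh.inv().apply(p-[q[0],q[1],.004]), row(p,tool(.25)))
E
```

```text
t 1.3 holder mm [  91.9 -398.5  218.8] F_h [-0.1 -0.2  0.7] w 0.4 rot err [ 0.000e+00 -1.000e-03  1.284e+00] q [ 0.98 -0.01 -0.43  1.82 -0.    1.32  0.34]
[-0.03281127  0.003       0.12575118] [1.401, -0.021, 0.309, 0.153, 0.206, -1.22]
```

Emit:
{"api": "jog_arm", "payload": {
  "moves": [0.2, 0, 0, 0, 0, -0.17, -0.2, 0.4, 0, 0, 0, 0, -0.33, -0.2, 0.6, 0, 0, 0, 0, -0.5, -0.2, 0.8, 0, 0, 0, 0, -0.66, -0.2, 1, 0, 0, 0, 0, -0.83, -0.2, 1, 0, 0, 0, 0, -1, -0.2, 1, 0, 0, 0, 0, -1, -0.2, 1, 0, 0, 0, 0, -1, -0.2]
}}

```text
time: 2.3
position: [0.4671, 0.0134, 0.2224]
tool_rot: [-1.147, -2.924, 0.0]
ft_force: [0.1, -0.3, 0.7]
grip_width: 0.401
grip_force: 0.0
```

```bash
python3 go.py -33 3 126 .25
```

```text
t 2.3 holder mm [   9.  -113.9  218.4] F_h [ 0.2 -0.2  0.7] w 0.4 rot err [0.    0.    0.248] q [ 0.67 -0.06 -0.72  1.86 -0.04  1.32  0.78]
[0.231, 0.343, 0.308, 0.029, 0.237, -0.235]
```

Emit:
{"api": "jog_arm", "payload": {
  "moves": [0.08, 0.12, 0.1, 0.01, 0.08, -0.08, -0.2, 0.16, 0.24, 0.2, 0.02, 0.16, -0.16, -0.2, 0.231, 0.343, 0.308, 0.029, 0.237, -0.235, -0.2, 0.231, 0.343, 0.308, 0.029, 0.237, -0.235, -0.2, 0.231, 0.343, 0.308, 0.029, 0.237, -0.235, -0.2, 0.231, 0.343, 0.308, 0.029, 0.237, -0.235, -0.2, 0.231, 0.343, 0.308, 0.029, 0.237, -0.235, -0.2, 0.231, 0.343, 0.308, 0.029, 0.237, -0.235, -0.2]
}}

```text
time: 3.3
position: [0.4857, 0.1377, 0.1311]
tool_rot: [-0.709, -2.813, -0.088]
ft_force: [-0.0, 0.1, -0.6]
grip_width: 0.4
grip_force: 0.0
```

```bash
cat > look.py <<'E'
from h import *
import sys
st(); ims=[]
p=ctrl.get_state()["position"]
for n,(v0,v1,u0,u1) in dict(top=(140,285,215,360),side=(190,335,195,340)).items():
    c=ctrl.get_image(n); print(n,proj(c,p).round(1), ((proj(c,p)-[u0,v0])*400/145).round())
    ims.append(cv2.resize(c["pixels"][v0:v1,u0:u1,::-1],(400,400),interpolation=cv2.INTER_CUBIC))
cv2.imwrite(sys.argv[1],np.hstack(ims))
E
python3 look.py pics/a1.png
```

```text
t 3.3 holder mm [-34.3   4.1 127.1] F_h [-0.1  0.1 -0.6] w 0.4 rot err [ 0.001  0.247 -0.006] q [ 0.49  0.34 -0.83  1.75  0.07  1.33  0.72]
top [263.1 217.2] [133. 213.]
side [259.6 253.7] [178. 176.]
```

View pics/a1.png

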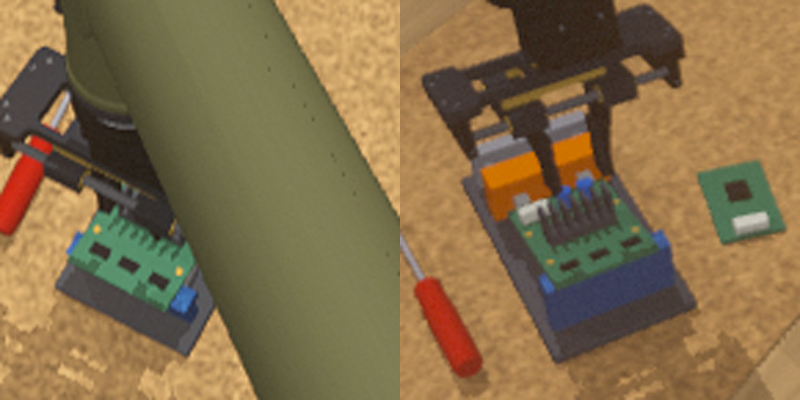

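Tips in the side crop are at about (555,195) and (605,175). Their midpoint is about 3 px lower in the original image than the projected TCP, so the side camera has a row bias. I'll refit with that.

Run:
```python
from h import *
src=open("fit.py").read().split("for o in")[0].replace("220+v/5.4","220+v/5.4-3").replace("205+u/5.4","205+u/5.4-.5"); exec(src)
for o in(base,blue,org,base+blue): run(o,0);run(o,1)
ob=[(t(92,393),m(-65,45,4)),(t(255,470),m(-65,-45,4)),(t(380,262),m(65,-45,4)),(t(222,187),m(65,45,4)),
(s(247,402),m(-65,45,4)),(s(455,320),m(-65,-45,4)),(s(345,190),m(65,-45,4)),(s(160,258),m(65,45,4))]
def bw(b,p): return R.from_euler('zy',[b[2],.25]).apply(p)+[b[0],b[1],.004+.035+.065*np.sin(.25)]
g=lambda b:np.concatenate([proj(o[0],bw(b,p))-o[1:] for o,p in ob])
r=least_squares(g,[.5,.1,-.5],loss='soft_l1');b=r.x;print(b,r.fun.reshape(-1,2).round(1).tolist())
print("board in old holder",Rh.inv().apply([b[0]-q[0],b[1]-q[1],0]),"foot old",Rh.inv().apply(bw(b,m(-10,0,4))-[q[0],q[1],.004]))
```

```text
[ 0.5269  0.1089 -0.5003] [[-1.3, -1.0], [-0.1, -0.2], [1.5, -0.7], [2.4, -0.1], [-0.1, 0.0], [0.4, 3.0]]
[ 0.5267  0.1091 -0.4999  0.0006] [[-1.4, -0.9], [-0.2, -0.1], [1.4, -0.7], [2.4, -0.2], [-0.2, -0.0], [0.4, 2.9]]
[ 0.5169  0.1112 -0.5417] [[0.5, -0.4], [0.4, 0.5], [0.7, -0.1], [-0.7, 0.1], [-0.3, 0.2]]
[ 0.5161  0.1125 -0.5352  0.0021] [[0.0, -0.2], [0.4, 0.2], [0.7, -0.4], [-0.7, 0.1], [-0.2, 0.2]]
[ 0.5235  0.1118 -0.4779] [[-0.7, -1.1], [0.8, -0.4], [-0.9, 0.4]]
[ 0.5283  0.1107 -0.5106 -0.0067] [[-0.8, 0.1], [0.4, -0.2], [0.0, 0.2]]
[ 0.5235  0.1108 -0.4977] [[-2.0, 0.6], [-0.8, 1.3], [0.6, 0.6], [3.2, 1.0], [0.3, 1.1], [1.2, 4.2], [2.2, -3.6], [-1.1, -1.8], [-0.5, -2.6], [-1.4, -0.9], [-0.6, -1.0]]
[ 0.5248  0.1099 -0.4984 -0.0035] [[-1.3, 0.3], [-0.3, 1.0], [1.0, 0.5], [3.0, 1.5], [0.4, 1.6], [1.1, 4.6], [2.8, -3.9], [-1.3, -1.2], [-0.7, -2.0], [-1.4, -0.3], [-0.6, -0.4]]
[ 0.49657769  0.12935832 -0.47991508] [[-0.5, -0.3], [-0.8, -0.6], [0.3, -1.7], [0.6, -0.3], [2.7, 3.2], [0.4, 0.4], [-0.0, -1.8], [0.5, 1.7]]
board in old holder [-0.02075124  0.00206208  0.        ] foot old [-0.02963875  0.00246789  0.05715146]
```

```bash
python3 go.py -40.5 2 70.5 .25
```

```text
t 3.5 holder mm [-34.8   4.4 126.3] F_h [-0.4  0.   0. ] w 0.4 rot err [ 0.     0.249 -0.007] q [ 0.49  0.34 -0.83  1.75  0.07  1.33  0.72]
[-0.027, -0.008, 0.185, -0.001, 0.001, 0.006]
```

Emit:
{"api": "jog_arm", "payload": {
  "moves": [-0.027, -0.008, 0.06, 0, 0, 0, -0.2, -0.027, -0.008, 0.1, 0, 0, 0, -0.2, -0.027, -0.008, 0.14, 0, 0, 0, -0.2, -0.027, -0.008, 0.16, 0, 0, 0, -0.2, -0.027, -0.008, 0.185, 0, 0, 0, -0.2, -0.027, -0.008, 0.185, 0, 0, 0, -0.2, -0.027, -0.008, 0.185, 0, 0, 0, -0.2, -0.027, -0.008, 0.185, 0, 0, 0, -0.2]
}}

```text
time: 4.5
position: [0.4794, 0.139, 0.0747]
tool_rot: [-0.708, -2.812, -0.09]
ft_force: [-0.3, 0.4, 0.3]
grip_width: 0.398
grip_force: 0.0
```

```bash
python3 look.py pics/a2.png
```

```text
t 4.5 holder mm [-40.4   2.3  70.7] F_h [-0.5  0.2  0.3] w 0.4 rot err [ 0.     0.249 -0.007] q [ 0.47  0.4  -0.81  1.82  0.11  1.22  0.7 ]
top [266.3 226.3] [142. 238.]
side [263.8 272.6] [190. 228.]
```

View pics/a2.png

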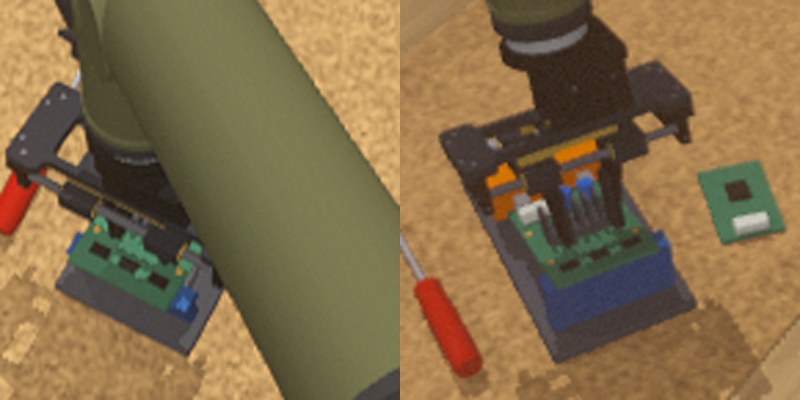

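The fingertips (562,250) and (615,225) are in front of the heatsink and square to it. Descend to touch the board.

Emit:
{"api": "jog_arm", "payload": {
  "moves": [0, 0, 0.01, 0, 0, 0, -0.2, 0, 0, 0.02, 0, 0, 0, -0.2, 0, 0, 0.026, 0, 0, 0, -0.2, 0, 0, 0.03, 0, 0, 0, -0.2, 0, 0, 0.03, 0, 0, 0, -0.2, 0, 0, 0.03, 0, 0, 0, -0.2, 0, 0, 0.03, 0, 0, 0, -0.2, 0, 0, 0.03, 0, 0, 0, -0.2]
}}

```text
time: 5.6
position: [0.4772, 0.14, 0.0657]
tool_rot: [-0.707, -2.811, -0.089]
ft_force: [-0.1, -0.0, -0.1]
grip_width: 0.4
grip_force: 0.0
```

```bash
python3 go.py -40.5 2 70.5 .25
```

```text
t 5.6 holder mm [-42.9   2.1  61.7] F_h [-0.1 -0.1 -0.1] w 0.4 rot err [ 0.     0.249 -0.007] q [ 0.47  0.4  -0.81  1.83  0.11  1.21  0.7 ]
[-0.001, -0.0, -0.03, -0.001, 0.001, 0.007]
```

Emit:
{"api": "jog_arm", "payload": {
  "moves": [0, 0, 0.003, 0, 0, 0, -0.2, 0, 0, 0.006, 0, 0, 0, -0.2, 0, 0, 0.009, 0, 0, 0, -0.2, 0, 0, 0.012, 0, 0, 0, -0.2, 0, 0, 0.012, 0, 0, 0, -0.2, 0, 0, 0.012, 0, 0, 0, -0.2, 0, 0, 0.012, 0, 0, 0, -0.2, 0, 0, 0.012, 0, 0, 0, -0.2]
}}

```text
time: 6.6
position: [0.4771, 0.1401, 0.0648]
tool_rot: [-0.708, -2.812, -0.088]
ft_force: [-3.3, -4.3, 18.6]
grip_width: 0.401
grip_force: 8.8
```

```bash
python3 go.py -40.5 2 70.5 .25
```

```text
t 6.6 holder mm [-43.    2.2  60.8] F_h [-0.8 -5.4 18.6] w 0.4 rot err [ 0.001  0.248 -0.007] q [ 0.47  0.4  -0.81  1.83  0.12  1.2   0.7 ]
[-0.0, -0.001, -0.034, -0.002, 0.002, 0.006]
```

Emit:
{"api": "jog_arm", "payload": {
  "moves": [0, 0, -0.008, 0, 0, 0, -0.2, -0.01, 0, -0.009, 0, 0, 0, -0.2, -0.02, 0, -0.01, 0, -0.003, 0, -0.2, -0.03, 0, -0.011, 0, -0.006, 0, -0.2, -0.04, 0, -0.012, 0, -0.01, 0, -0.2, -0.05, 0, -0.014, 0, -0.015, 0, -0.2, -0.05, 0, -0.014, 0, -0.015, 0, -0.2, -0.05, 0, -0.014, 0, -0.015, 0, -0.2]
}}

```text
time: 7.6
position: [0.49, 0.1333, 0.0623]
tool_rot: [-0.711, -2.826, -0.085]
ft_force: [-0.5, 1.9, 1.2]
grip_width: 0.405
grip_force: 1.3
```

```bash
python3 look.py pics/a3.png
```

```text
t 7.6 holder mm [-28.4   2.4  58.3] F_h [-1.4  1.4  1.2] w 0.4 rot err [ 0.     0.234 -0.007] q [ 0.46  0.42 -0.8   1.81  0.14  1.2   0.7 ]
top [269.7 223. ] [151. 229.]
side [262.3 272.8] [186. 229.]
```

View pics/a3.png

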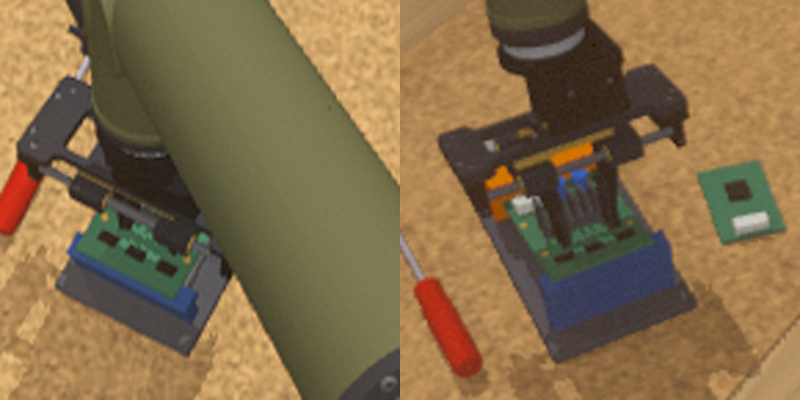

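The board has slid roughly 10 mm and uncovered a strip of the blue jaw (top crop, near (130,275)). Continue pushing.

Emit:
{"api": "jog_arm", "payload": {
  "moves": [-0.01, 0, -0.001, 0, -0.003, 0, -0.2, -0.02, 0, -0.002, 0, -0.006, 0, -0.2, -0.03, 0, -0.003, 0, -0.01, 0, -0.2, -0.04, 0, -0.005, 0, -0.013, 0, -0.2, -0.05, 0, -0.006, 0, -0.016, 0, -0.2, -0.06, 0, -0.007, 0, -0.02, 0, -0.2, -0.06, 0, -0.007, 0, -0.02, 0, -0.2, -0.06, 0, -0.007, 0, -0.02, 0, -0.2]
}}

```text
time: 8.7
position: [0.5033, 0.1253, 0.06]
tool_rot: [-0.714, -2.841, -0.075]
ft_force: [-6.6, 2.9, 2.6]
grip_width: 0.401
grip_force: 3.8
```

```bash
python3 look.py pics/a4.png
```

```text
t 8.7 holder mm [-12.9   1.8  56. ] F_h [-7.1 -0.6  2.6] w 0.4 rot err [ 0.003  0.217 -0.008] q [ 0.46  0.43 -0.79  1.79  0.16  1.2   0.7 ]
top [273.4 217.4] [161. 213.]
side [260.2 269. ] [180. 218.]
```

View pics/a4.png

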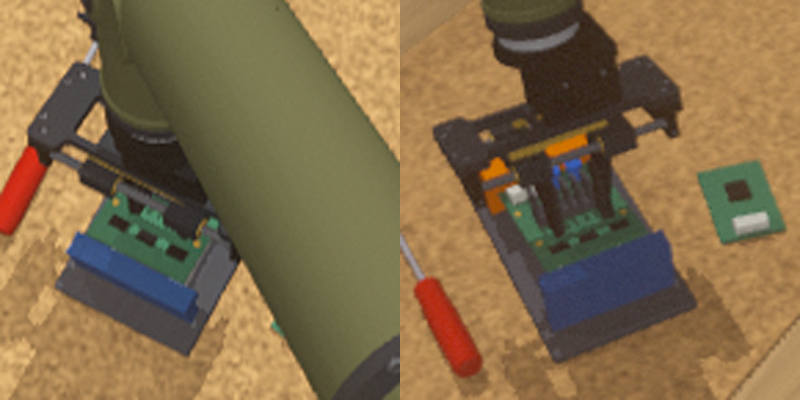

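The jaw is engaged at 7 N, and the raised edge is almost at the inner edge of the blue jaw. Push about 8 mm more.

Emit:
{"api": "jog_arm", "payload": {
  "moves": [-0.006, 0, 0, 0, -0.003, 0, -0.2, -0.012, 0, 0, 0, -0.006, 0, -0.2, -0.018, 0, 0, 0, -0.009, 0, -0.2, -0.024, 0, 0, 0, -0.012, 0, -0.2, -0.028, 0, 0, 0, -0.015, 0, -0.2, -0.028, 0, 0, 0, -0.015, 0, -0.2, -0.028, 0, 0, 0, -0.015, 0, -0.2, -0.028, 0, 0, 0, -0.015, 0, -0.2]
}}

```text
time: 9.8
position: [0.5089, 0.1223, 0.0582]
tool_rot: [-0.715, -2.853, -0.07]
ft_force: [-10.4, 2.1, 3.2]
grip_width: 0.4
grip_force: 5.7
```

```bash
python3 look.py pics/a5.png
```

```text
t 9.8 holder mm [-6.5  1.8 54.2] F_h [-10.2  -3.1   3.2] w 0.4 rot err [ 0.004  0.205 -0.009] q [ 0.45  0.44 -0.78  1.79  0.17  1.19  0.7 ]
top [274.9 215.2] [165. 207.]
side [259.2 267.8] [177. 215.]
```

View pics/a5.png

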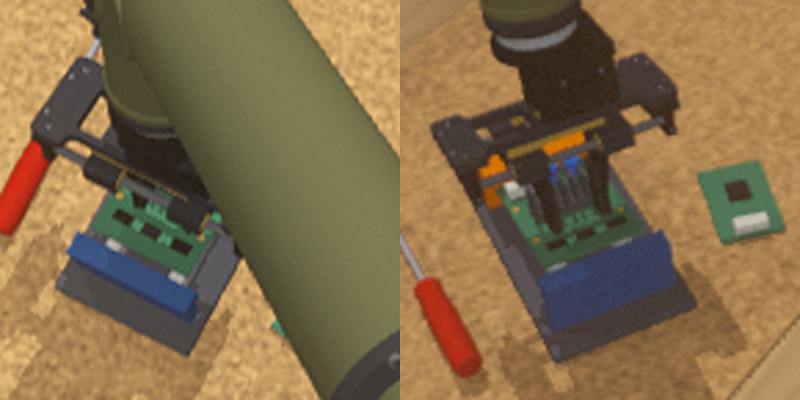

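Clear: the rails now show at (113,243) and (177,277) in the top crop, between the blue jaw and the raised edge. Lower it, turning the tool along with the board.

Emit:
{"api": "jog_arm", "payload": {
  "moves": [-0.001, 0, 0.011, 0, -0.04, 0, -0.2, -0.002, 0, 0.022, 0, -0.08, 0, -0.2, -0.003, 0, 0.033, 0, -0.12, 0, -0.2, -0.004, 0, 0.044, 0, -0.16, 0, -0.2, -0.004, 0, 0.052, 0, -0.19, 0, -0.2, -0.004, 0, 0.055, 0, -0.196, 0, -0.2, -0.004, 0, 0.055, 0, -0.196, 0, -0.2, -0.004, 0, 0.055, 0, -0.196, 0, -0.2]
}}

```text
time: 10.9
position: [0.5087, 0.1225, 0.0434]
tool_rot: [0.764, 3.044, -0.007]
ft_force: [-12.9, 0.1, 18.6]
grip_width: 0.399
grip_force: 9.2
```

```bash
python3 look.py pics/a6.png
```

```text
t 10.9 holder mm [-6.8  1.8 39.4] F_h [-11.3  -6.1  18.6] w 0.4 rot err [ 0.003 -0.004 -0.008] q [ 0.4   0.31 -0.78  1.94  0.27  0.99  0.58]
top [275.6 216.9] [167. 212.]
side [259.9 272.2] [179. 227.]
```

View pics/a6.png

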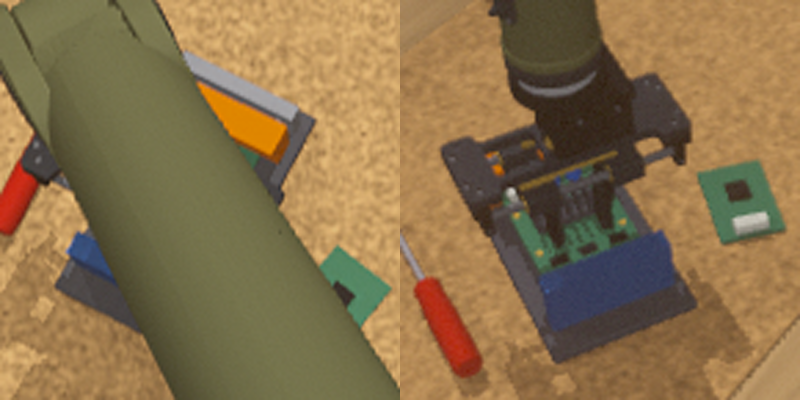

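Now at z = 39.4 mm, so the board is flat on the rails. Ease off slowly, pressing lightly.

Emit:
{"api": "jog_arm", "payload": {
  "moves": [0, 0, -0.004, 0, 0, 0, -0.2, 0.006, 0, -0.004, 0, 0, 0, -0.2, 0.012, 0, -0.004, 0, 0, 0, -0.2, 0.018, 0, -0.004, 0, 0, 0, -0.2, 0.024, 0, -0.004, 0, 0, 0, -0.2, 0.03, 0, -0.005, 0, 0, 0, -0.2, 0.036, 0, -0.006, 0, 0, 0, -0.2, 0.036, 0, -0.006, 0, 0, 0, -0.2]
}}

```text
time: 12.0
position: [0.5009, 0.127, 0.0435]
tool_rot: [0.765, 3.04, -0.003]
ft_force: [-3.4, -0.6, 1.7]
grip_width: 0.401
grip_force: 1.8
```

```bash
python3 go.py -18 2 39 0
```

```text
t 12.0 holder mm [-15.8   2.   39.5] F_h [-2.7 -2.1  1.7] w 0.4 rot err [ 0.    -0.007 -0.007] q [ 0.4   0.3  -0.79  1.96  0.26  0.98  0.57]
[0.007, -0.0, 0.002, -0.0, 0.007, 0.007]
```

Emit:
{"api": "jog_arm", "payload": {
  "moves": [0.004, 0, 0, 0, 0, 0, -0.2, 0.008, 0, 0, 0, 0, 0, -0.2, 0.012, 0, 0, 0, 0, 0, -0.2, 0.016, 0, 0, 0, 0, 0, -0.2, 0.02, 0, 0, 0, 0, 0, -0.2, 0.02, 0, -0.005, 0, 0, 0, -0.2, 0.02, 0, -0.01, 0, 0, 0, -0.2, 0.02, 0, -0.01, 0, 0, 0, -0.2]
}}

```text
time: 13.0
position: [0.4968, 0.1296, 0.0471]
tool_rot: [0.765, 3.038, -0.002]
ft_force: [0.2, 0.6, -0.0]
grip_width: 0.401
grip_force: 0.0
```

```bash
python3 go.py -18 2 39 0
```

```text
t 13.0 holder mm [-20.7   2.4  43.1] F_h [-0.1  0.6 -0. ] w 0.4 rot err [-0.001 -0.009 -0.007] q [ 0.41  0.28 -0.8   1.96  0.25  0.99  0.57]
[-0.009, -0.001, 0.014, 0.001, 0.008, 0.007]
```

Free of contact. Rise and move aside to look.

Emit:
{"api": "jog_arm", "payload": {
  "moves": [0, 0, -0.06, 0, 0, 0, -0.2, 0, 0, -0.2, 0, 0, 0, -0.2, 0, 0, -0.38, 0, 0, 0, -0.2, 0, 0, -0.5, 0, 0, 0, -0.2, 0, -0.2, -0.5, 0, 0, 0, -0.2, 0, -0.4, -0.5, 0, 0, 0, -0.2, 0, -0.6, -0.5, 0, 0, 0, -0.2, 0, -0.8, -0.5, 0, 0, 0, -0.2]
}}

```text
time: 14.0
position: [0.3811, -0.0826, 0.1983]
tool_rot: [0.763, 3.036, -0.004]
ft_force: [0.8, -1.5, -0.2]
grip_width: 0.404
grip_force: 0.0
```

```bash
python3 look.py pics/a7.png
```

```text
t 14.0 holder mm [ -20.5 -239.3  194.3] F_h [ 1.4 -0.9 -0.2] w 0.4 rot err [-0.    -0.011 -0.008] q [ 0.76 -0.25 -0.53  2.06 -0.13  1.29  1.36]
top [371.8 259.5] [432. 330.]
side [353.8 194. ] [438.  11.]
```

View pics/a7.png

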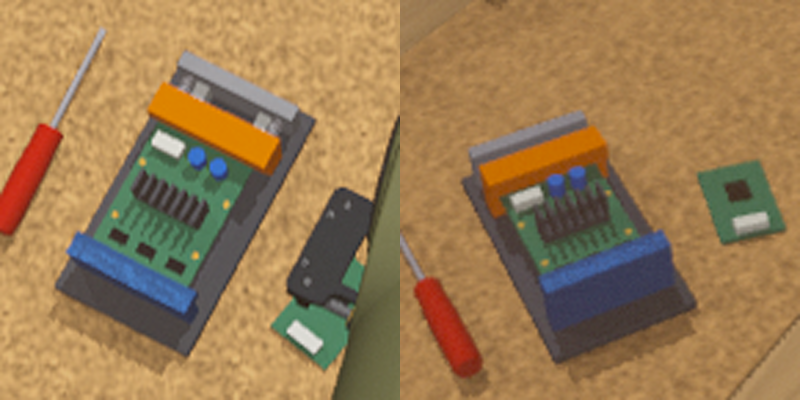

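The board looks flat and held between both jaws. A quick check of the jaw travel follows, comparing orange top-face centroids before and after.

Run:
```python
from h import *
for n,(v0,v1,u0,u1) in dict(top=(150,220,250,330),side=(220,300,205,300)).items():
    c=ctrl.get_image(n); a=cv2.imread(f"pics/{n}0.png"); b=c["pixels"][:,:,::-1]
    def edge(im,ax):
        im=im[v0:v1,u0:u1]; h=cv2.cvtColor(np.ascontiguousarray(im),cv2.COLOR_BGR2HSV)
        m=(h[...,0]>10)&(h[...,0]<20)&(h[...,1]>225)&(h[...,2]>190); vv,uu=np.nonzero(m); return np.array([uu.mean()+u0,vv.mean()+v0]),m.sum()
    (pa,na),(pb,nb)=edge(a,0),edge(b,0)
    d=(atz(c,*pb,.064)-atz(c,*pa,.064)); print(n,pa,na,pb,nb,"shift in holder mm",(Rh.inv().apply(d)*1e3).round(1))
```

```text
top [290.79297597 186.70425139] 541 [292.08458647 184.97744361] 532 shift in holder mm [ 4.9 -0.6  0. ]
side [246.97552448 247.33916084] 286 [246.05466238 245.97106109] 311 shift in holder mm [ 5.5  0.3 -0. ]
```

The jaw reads about 5 mm, so the board is seated.

```bash
python3 -c "
from bench import ctrl
print(ctrl.close_job())"
```

```text
the job is handed in; nothing more can be done
None
```

The job is handed in. The board sits flat between both jaws with the orange jaw pushed back about 5 mm as measured in the images, and the bystanders in view look unmoved (the pot, reel and pump were not re-checked). The interface returned no verdict.

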